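# Set out the glass in three sample casting forms

## Task

Set out the glass for three sample castings: lay the broad rectangular slab on the pad of the form with one large pad, the small six-sided nugget on the pad of the smallest form, and the two narrow strips side by side on the two pads of the third form, one strip to a pad (no matter which). Each glass must lie flat, centred on its pad, with slab and strips lined up along their pads so the resin gap is even all round; set each down, do not drop it in. Leave the triangular offcuts where they lie.

Things in the scene. Friction and masses are not known exactly. Their poses are not given: they have to be found in the camera images.
- broad_slab: thick whitish glass slab, a plain rectangle 60 to 64 mm wide (own x), 92 mm long (own y), 22 mm thick, about 0.3 kg. Origin: centre of its underside; starts lying flat on the table, z up. Grip across its width.
- strip_a: narrow straight strip of the same whitish glass, about 25 mm wide (own x), 88 mm long (own y), 13 mm thick, sides a degree or two off parallel to own y. Origin: centre of its underside; starts lying flat on the table, z up. Grip across its width near the middle.
- strip_b: second narrow strip of whitish glass, 20 mm wide (own x), 84 mm long (own y), 14 mm thick. Origin: centre of its underside; starts lying flat on the table, z up. Grip across its width near the middle.
- nugget: small whitish glass nugget, six-sided, about 35 mm across, 14 mm thick; the flanks that face its own +y and -y are parallel, 34 mm apart, the good grip. Origin: centre of its underside; starts lying flat on the table, z up.
- slab_form: casting form fixed to the table: dark ply base, wooden battens 12 mm wide round it, tops 16 mm over the table; outside 160 (own x) by 128 mm (own y), inside 120 by 104 mm, one cork pad 86 mm (own x) by 58 mm (own y) in its middle. Pad tops, where glass lies, are 10 mm over the table. Origin: centre of its underside.
- strip_form: casting form fixed to the table: dark ply base, wooden battens 12 mm wide round it, tops 16 mm over the table; outside 156 (own x) by 150 mm (own y), inside 116 by 126 mm, two narrow cork pads side by side, 82 mm (own x) by 22 mm (own y), centred at own x = 0, y = +30 and -30 mm. Pad tops, where glass lies, are 10 mm over the table. Origin: centre of its underside.
- nugget_form: casting form fixed to the table: dark ply base, wooden battens 12 mm wide round it, tops 16 mm over the table; the smallest, outside 115 (own x) by 99 mm (own y), inside 75 by 75 mm, one cork pad 30 mm square in its middle. Pad tops, where glass lies, are 10 mm over the table. Origin: centre of its underside.
- triangle_a: triangular glass offcut, 56 x 70 mm, 20 mm thick, loose on the table among the other glass; not part of the job, to be left lying. Origin: centre of its underside.
- triangle_b: another triangular glass offcut, 57 x 73 mm, 19 mm thick, loose; to be left lying too. Origin: centre of its underside.
Mind the look-alikes: they are no part of the job. Leave any black look-alike of the strip_b alone.

How it is judged (in metres and radians):
At the end, for the whole second after the job is handed in: Slab, both strips (one to a pad) and nugget lie flat on the pads of their forms, released and at rest; each centre within 10 mm of its pad's centre along and across the form; long sides of slab and strips within 0.16 rad of the pad's length, either way round (x of broad_slab in the frame of slab_form between -0.01 and 0.01 m and y of broad_slab in the frame of slab_form between -0.01 and 0.01 m and z of broad_slab in the frame of slab_form between 0.007 and 0.0135 m and angle between each of broad_slab, nugget's own z axis and vertical below 0.08 rad and angle between the y axis of broad_slab and the x axis of slab_form, either way round below 0.16 rad and (((x of strip_a in the frame of strip_form between -0.01 and 0.01 m and y of strip_a in the frame of strip_form between 0.02 and 0.04 m and z of strip_a in the frame of strip_form between 0.007 and 0.0135 m and angle between strip_a's own z axis and vertical below 0.08 rad and angle between the y axis of strip_a and the x axis of strip_form, either way round below 0.16 rad) and (x of strip_b in the frame of strip_form between -0.01 and 0.01 m and y of strip_b in the frame of strip_form between -0.04 and -0.02 m and z of strip_b in the frame of strip_form between 0.007 and 0.0135 m and angle between strip_b's own z axis and vertical below 0.08 rad and angle between the y axis of strip_b and the x axis of strip_form, either way round below 0.16 rad)) or ((x of strip_a in the frame of strip_form between -0.01 and 0.01 m and y of strip_a in the frame of strip_form between -0.04 and -0.02 m and z of strip_a in the frame of strip_form between 0.007 and 0.0135 m and angle between strip_a's own z axis and vertical below 0.08 rad and angle between the y axis of strip_a and the x axis of strip_form, either way round below 0.16 rad) and (x of strip_b in the frame of strip_form between -0.01 and 0.01 m and y of strip_b in the frame of strip_form between 0.02 and 0.04 m and z of strip_b in the frame of strip_form between 0.007 and 0.0135 m and angle between strip_b's own z axis and vertical below 0.08 rad and angle between the y axis of strip_b and the x axis of strip_form, either way round below 0.16 rad))) and x of nugget in the frame of nugget_form between -0.01 and 0.01 m and y of nugget in the frame of nugget_form between -0.01 and 0.01 m and z of nugget in the frame of nugget_form between 0.007 and 0.0135 m and linear speed of each of broad_slab, strip_a, strip_b, nugget below 0.02 m/s); the robot touches nothing.
It fails at once if a triangular offcut is moved by more than 15 mm (distance of any of triangle_a, triangle_b from where it was at the start of the episode above 0.015 m).
It fails at once if a glass is dropped or slammed into its form (faster than 0.6 m/s close over it) ((horizontal distance between broad_slab and slab_form below 0.06 m and z of broad_slab in the frame of slab_form below 0.04 m and linear speed of broad_slab above 0.6 m/s) or (horizontal distance between strip_a and strip_form below 0.06 m and z of strip_a in the frame of strip_form below 0.04 m and linear speed of strip_a above 0.6 m/s) or (horizontal distance between strip_b and strip_form below 0.06 m and z of strip_b in the frame of strip_form below 0.04 m and linear speed of strip_b above 0.6 m/s) or (horizontal distance between nugget and nugget_form below 0.06 m and z of nugget in the frame of nugget_form below 0.04 m and linear speed of nugget above 0.6 m/s)).
It also fails if it takes over 90 s, if anything falls off the work surface, if the arm or the gripper's body presses on something with over 40 N, if the wrist force passes 120 N, or if a joint passes its speed limit or range.

## Robot

A 6-joint arm with a two-finger parallel gripper is mounted at the origin on a cart in front of the work surface, level with it; the furniture and walls round the work are solid. World frame = base frame: x ahead of the robot, y to its left, z up, the work surface at z = 0. Lengths are in m, angles in degrees, forces in N, time in s.
With the tool pointing down it reaches from about 0.4 to 0.825 m from the base axis. Payload 7 kg.
Tool frame: the origin (TCP) lies on the centre line of the jaws, within the pads' length; the fingertips stand 19 mm ahead of it and the grasp point (between the pads) is the TCP; z points along the fingers, y is the line along which they close (so a half turn about z gives the same grasp; the last joint's range is limited). The gripper opens to 88 mm and grips with 3 to 60 N. Pads are 19 mm wide; open, the fingers measure 130 mm over their backs; the gripper's body (78 mm by 193 mm) begins 47 mm behind the grasp point.
Start: joints at [88.356, 20.546, 0.682, 0, -70.136, -16.507], TCP at [0.21, 0.641, 0.246] pointing down, gripper open.
Joint ranges: [-176.03, 176.03], [-82.01, 121.73], [-58.28, 71.71], [-173.87, 95.51], [-174.79, -0.11], [-173.66, 173.66]. Speed limits (degrees/s): [136.94, 136.94, 172.46, 180, 180, 180].

## Interface

Orientations are given as [roll, pitch, yaw] about the fixed x, y, z axes, in that order (R = Rz(yaw) Ry(pitch) Rx(roll)).
In Python, from plant import get_state, capture, close_job gives the robot as it stands.
- The arm moves only by the tool apply_moves, never from a script. Its argument "targets" is a list of rows, each a list of 7 numbers: the opening, from 0 (shut) to 1 (fully open), then the shift along the tool's x, y, z normalised to -1 to 1, where 1 is 1000 mm, then the turn, a rotation vector about the tool's x, y, z normalised to -1 to 1, where 1 is 90 degrees. In form: [[claw, tx, ty, tz, ax, ay, az], ...]. A call has 1 to 20 rows; each row shifts and turns the commanded pose from where the row before left it, along the tool's axes as they then stand; what a row does not reach is not made up. A row lasts 1/12 s, in which the tool goes at most 41.7 mm and 7.16 degrees, less where a joint would pass 70% of its speed; a pose out of reach is approached as far as the arm can. A call with a number of a shift or a turn outside -1 to 1 is refused whole. A call with a gripper value outside its range is refused whole. The fingers move at their own pace and stop on an object; "newtons" is the grip in N (left out, the last holds). Time passes only in rows, so rows that do not move let the fingers close. It gives the time, the measured TCP pose, the force, the opening and the grip force at its end, in the units of the state.
- get_state(): the state, without advancing time (a new reading comes with each control period).
- capture(name): name is "side" or "top"; returns a dict with "frame" (384x512x3 uint8, red, green, blue), "range_z" (384x512 float32, m along the optical axis (not along the pixel's ray), 0 where there is no reading), "camera_matrix" (3x3 intrinsics, pixels), "k1" (the pictures are not rectified: a ray, as slopes to the right and down, at radius r is drawn at 1 + k1 r^2 times it, then the intrinsics apply), "T" (4x4, takes a point from camera to world coordinates). Camera axes: x right, y down, z forward; pixel columns grow to the right and rows downward; lengths in m; the calibration is good to about 2 mm. A picture is of the moment at which its call begins.
- close_job(): hands the job in; it is judged then, once.
The state is a dict: "time_s": time; "joints": joint angles; "qd": joint speeds; "joint_torque": joint torques, N m; "tcp_pos": TCP position; "eef_rot": TCP orientation; "contact_force": force on the tool from outside, world axes, zero at the start; "moment": the same for the moment, N m; "gripper_width": finger opening in m; "gripper_force": force on a finger pad.
Only numpy, scipy, OpenCV 4.12 (cv2) and the standard library are available. Lean on these libraries where they do the work, as an engineer would, in place of code of your own. Each camera call takes 0.05 s, during which the arm holds its last target. There are 200 camera calls.

## Working session

There is one attempt and no reset: what is moved stays moved. The work goes in short steps, Python scripts to look and compute and a tool call to move; the robot and the scene stay as the last step left them, time stands still between calls to the robot, and variables do not carry over. Pictures are saved under pics/ and viewed, at most 14 in all, crops included, and the job is handed in when it is done.

Besides the shell and the picture viewer there is one more tool, called in YAML: its name, and indented under it one key for each argument. apply_moves: Moves the arm, as the interface text tells. Scaled input: -1 to 1 covers 1000 mm each way for a shift and 90 degrees each way for a turn. Its arguments: {"type":"object","properties":{"targets":{"type":"array","items":{"type":"array","items":{"type":"number"}}},"newtons":{"type":"number"}},"required":["targets"]}

```bash
mkdir -p pics
python3 - <<'E'
from plant import *
import cv2,numpy as np
print(get_state())
for n in("top","side"):
    c=capture(n); cv2.imwrite(f"pics/{n}0.png",c["frame"][:,:,::-1]); np.savez(f"{n}0.npz",**{k:np.array(v) for k,v in c.items()})
    print(n,c["camera_matrix"],c["k1"],c["T"])
E
```

```text
{'time_s': 0.0, 'joints': array([ 8.83556782e+01,  2.05890666e+01,  6.33631529e-01, -2.16478998e-02,
       -7.01336573e+01, -1.65066715e+01]), 'qd': array([ 0.04257199,  0.05549609,  0.02742271, -0.01398592, -0.09652352,
       -0.07141273]), 'joint_torque': array([ 7.31876244e-04, -5.82722676e+01,  2.93048984e+01,  6.99690118e+00,
        7.00510878e-03, -1.74358020e-04]), 'tcp_pos': array([0.21015167, 0.64097582, 0.24464349]), 'eef_rot': array([ 1.79908797e+02, -5.80439756e-03, -1.81583611e+01]), 'contact_force': array([ 0.55916725, -0.31360742, -1.57217193]), 'moment': array([-0.01848024, -0.02511315,  0.01178046]), 'gripper_force': 0.0, 'gripper_width': 0.08765358144205256}
top [[350.07631352   0.         257.17065676]
 [  0.         350.07631352 199.60161595]
 [  0.           0.           1.        ]] 0.013561946141464203 [[-0.00492883 -0.99780001  0.06611244  0.41301211]
 [-0.99940442  0.00717325  0.03375426 -0.12830381]
 [-0.03415424 -0.0659067  -0.99724109  0.94029918]
 [ 0.          0.          0.          1.        ]]
side [[346.71857946   0.         258.08965022]
 [  0.         346.71857946 193.13649062]
 [  0.           0.           1.        ]] 0.005304993012872828 [[ 0.99983493  0.00443537 -0.01761922  0.49184316]
 [ 0.01665038 -0.61178506  0.79084878 -0.83180072]
 [-0.00727147 -0.79101161 -0.61175793  0.60038944]
 [ 0.          0.          0.          1.        ]]
```

View pics/top0.png

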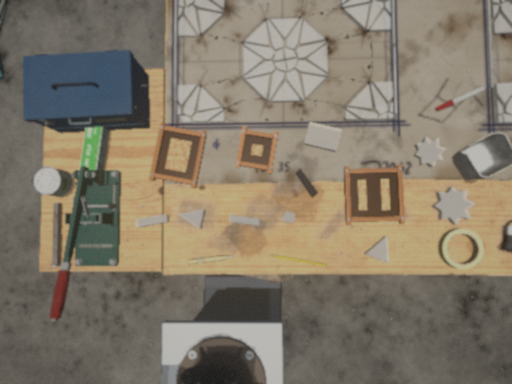

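View pics/side0.png

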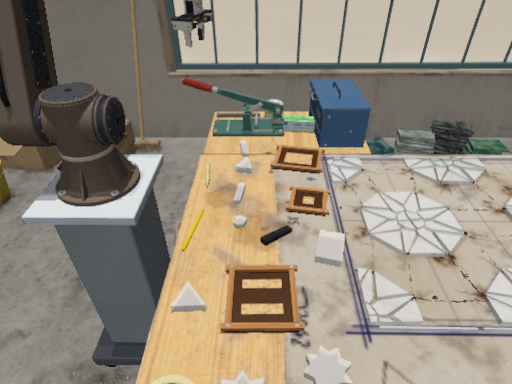

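Top view candidates:
- **Slab:** (323,136).
- **Strips:** (152,221) and (245,221). The black look-alike at (306,182) and the grey bar at (57,234) are not wanted.
- **Nugget:** (288,217).
- **Triangles to leave:** (194,217) and (378,249).
- **Forms:** slab (179,155), nugget (257,148), strip (374,194).

Next I'll check these in a close crop and measure them.

```bash
cat > h.py <<'E'
import cv2,numpy as np
def world(c):
    K=c["camera_matrix"];k=float(c["k1"]);T=c["T"];H,W=c["range_z"].shape
    u,v=np.meshgrid(np.arange(W),np.arange(H))
    D=np.array([k,0,0,0,0.])
    p=cv2.undistortPointsIter(np.stack([u,v],-1).reshape(-1,1,2).astype(float),K,D,None,None,(3,50,1e-10)).reshape(H,W,2)
    return np.dstack([p,np.ones((H,W))])@T[:3,:3].T, T[:3,3]   # ray dirs (scaled z=1), origin
def cloud(c):
    d,o=world(c); return d*c["range_z"][...,None]+o
def rect(mask,d,o,z):
    """largest blob contour -> plane z -> minAreaRect (m, deg)"""
    cs,_=cv2.findContours(cv2.resize(mask.astype(np.uint8)*255,None,fx=4,fy=4,interpolation=cv2.INTER_LINEAR)//128,cv2.RETR_EXTERNAL,cv2.CHAIN_APPROX_NONE)
    ct=max(cs,key=cv2.contourArea).reshape(-1,2)
    uv=((ct+.5)/4-.5).astype(np.float32)
    r=cv2.remap(d.astype(np.float32),uv[:,:1].copy(),uv[:,1:].copy(),cv2.INTER_LINEAR)[:,0]
    P=o+r*((z-o[2])/r[:,2:3])
    return P[:,:2],cv2.minAreaRect((P[:,:2]*1000).astype(np.float32))
E
cat > m0.py <<'E'
from h import *
c=dict(np.load("top0.npz")); d,o=world(c); P=cloud(c); hsv=cv2.cvtColor(c["frame"],cv2.COLOR_RGB2HSV)
Z=P[...,2]
def win(u,v,r=24):
    m=np.zeros(Z.shape,bool); m[v-r:v+r,u-r:u+r]=1; return m
for n,u,v,r,h in [("slab",323,136,26,.022),("s1",152,221,22,.0135),("s2",245,221,22,.0135),("nug",288,217,14,.014),("black",306,182,20,.014),("triA",194,217,14,.02),("triB",378,249,20,.02)]:
    m=win(u,v,r)&(Z>h*.55)
    Q,R=rect(m,d,o,h); print(n,np.round(R[0],1),np.round(R[1],1),round(R[2],1),"z",np.round(np.percentile(Z[m],[20,50,90])*1000,1),"rgb",np.median(c["frame"][m],0),"n",m.sum())
for n,u,v,r in [("slabform",179,155,36),("nugform",257,148,26),("stripform",374,194,38)]:
    m=win(u,v,r)&(Z>.012); Q,R=rect(m,d,o,.016); print(n,np.round(R[0],1),np.round(R[1],1),round(R[2],1),"z",np.median(Z[m]))
    m=win(u,v,r-14)&(c["frame"].min(2)>105)
    nl,lab,st,ce=cv2.connectedComponentsWithStats(m.astype(np.uint8))
    for i in range(1,nl):
        if st[i,4]>40:
            Q,R=rect(lab==i,d,o,.010); print("   pad",np.round(R[0],1),np.round(R[1],1),round(R[2],1),"px",ce[i],"z",np.median(Z[lab==i]))
cv2.imwrite("pics/crop0.png",cv2.resize(c["frame"][110:270,130:410,::-1],None,fx=2.8,fy=2.8,interpolation=cv2.INTER_CUBIC))
E
python3 m0.py
```

```text
slab [ 640.5 -272.4] [92.7 62.9] 75.8 z [18.7 20.3 22.5] rgb [170. 164. 155.] n 774
s1 [421.6 186.4] [24.1 90.9] 9.1 z [ 9.8 11.  13.8] rgb [170. 163. 152.] n 279
s2 [421.3 -62.9] [81.4 21.4] 82.6 z [10.9 12.1 14.4] rgb [166.  160.  151.5] n 222
nug [ 429.2 -180.7] [33.5 30.9] 89.3 z [10.8 12.  14.7] rgb [168. 160. 150.] n 126
black [ 520.3 -227.8] [82.6 21.9] 34.1 z [10.8 12.4 14.3] rgb [78.  70.5 63. ] n 226
triA [431.8  77.7] [62.6 53.1] 77.0 z [16.4 18.  20.3] rgb [169. 163. 154.] n 258
triB [ 335.7 -418.9] [56.8 71.7] 40.1 z [15.4 16.8 18.8] rgb [170. 163. 153.] n 337
slabform [597.6 115.2] [131.  160.6] 78.8 z 0.014468715881321925
   pad [598.2 116.5] [58.3 85.6] 78.7 px [177.98477157 154.58037225] z 0.008376224742079219
nugform [609.3 -96.6] [100.6 117.2] 80.2 z 0.014453440414235574
   pad [608.4 -95.6] [26.4 29.2] 89.3 px [256.65934066 149.46153846] z 0.008487089963265748
stripform [ 486.4 -403.1] [156.6 151.8] 1.4 z 0.01429733023321167
   pad [ 487.2 -433.4] [81.3 21.4] 1.0 px [384.99126638 194.01310044] z 0.00843614452786312
   pad [ 486.3 -373.9] [79.2 21.6] 1.2 px [362.03636364 194.66363636] z 0.008166150664901839
```

View pics/crop0.png

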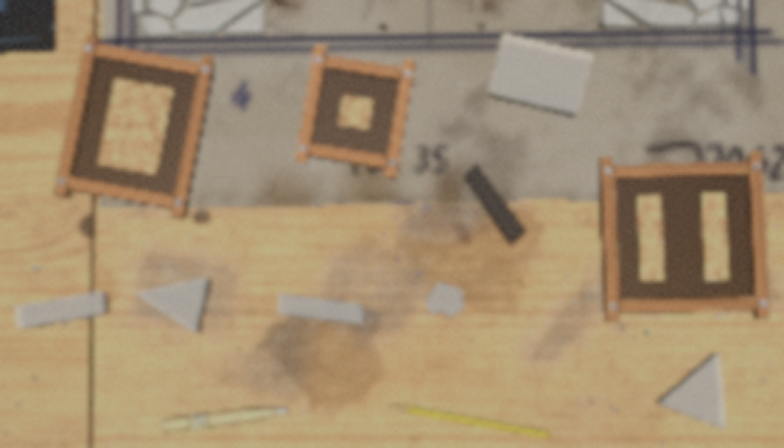

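Chosen: s1 is strip_a (24×91 mm), s2 is strip_b (21×81 mm, white). The slab measures 93×63 mm and all forms match their given sizes. Next I'll get the nugget's flank direction and the obstacle heights on the path.

Run:
```python
from h import *
from plant import capture
cs=[capture("top") for _ in range(8)]
c=cs[0]; d,o=world(c); P=cloud(c)
F=np.mean([x["frame"].astype(float) for x in cs],0)
Zm=P[...,2]
for n,m in [("press",(P[...,1]>.22)&(P[...,1]<.42)&(P[...,0]>.15)&(P[...,0]<.55)),("box",(P[...,1]>.2)&(P[...,0]>.55)),("bench",(P[...,1]<.2)&(P[...,1]>-.6)&(P[...,0]>.3)&(P[...,0]<.75))]:
    print(n,np.percentile(Zm[m],[50,99,100]))
# saturation-based image: glass is grey, wood is yellow
S=F.max(2)-F.min(2)
win=S[203:231,274:302]; print(np.round(win[::2,::2]).astype(int))
big=cv2.resize(win,None,fx=8,fy=8,interpolation=cv2.INTER_CUBIC)
t,bw=cv2.threshold(big.clip(0,255).astype(np.uint8),0,255,cv2.THRESH_BINARY_INV+cv2.THRESH_OTSU)
k,_=cv2.findContours(bw,cv2.RETR_EXTERNAL,cv2.CHAIN_APPROX_NONE); k=min(k,key=lambda q:np.linalg.norm(q.mean((0,1))-112))
uv=((k.reshape(-1,2)+.5)/8-.5+[274,203]).astype(np.float32)
r=cv2.remap(d.astype(np.float32),uv[:,:1].copy(),uv[:,1:].copy(),1)[:,0]
Q=(o+r*((.014-o[2])/r[:,2:3]))[:,:2]*1000
print("thr",t,"area",cv2.contourArea(Q.astype(np.float32)),"bbox c",(Q.max(0)+Q.min(0))/2)
for a in range(0,180,10):
    p=Q@[np.cos(np.radians(a)),np.sin(np.radians(a))]; print(a,round(np.ptp(p),1),"mid",round((p.max()+p.min())/2,1), "flat", int((p>p.max()-1.2).sum()),int((p<p.min()+1.2).sum()))
hull=cv2.approxPolyDP(Q.astype(np.float32),3,True)[:,0]; print(hull.round(1).tolist())
vis=cv2.resize(F[200:234,271:305,::-1],None,fx=12,fy=12,interpolation=cv2.INTER_CUBIC); cv2.imwrite("pics/nug.png",vis.clip(0,255))
s=np.mean([capture("side")["frame"].astype(float) for _ in range(8)],0)
cv2.imwrite("pics/nug2.png",np.hstack([vis,cv2.resize(s[205:239,223:257,::-1],None,fx=12,fy=12,interpolation=cv2.INTER_CUBIC)[:408]])[:, :800].clip(0,255))
```

```text
press [0.01099781 0.18611781 0.19155395]
box [-0.78725007  0.14603973  0.1685158 ]
bench [-6.14823350e-04  9.40299185e-01  9.40299185e-01]
[[61 61 63 63 65 69 72 73 74 74 74 74 75 74]
 [59 59 60 61 64 71 74 73 73 73 72 71 74 74]
 [55 55 40 49 63 70 73 72 72 71 70 69 69 70]
 [53 51 47 52 62 69 70 71 73 73 71 70 69 70]
 [55 50 49 51 61 61 35 30 49 61 69 71 71 72]
 [59 55 55 53 59 40 17 16 17 21 38 68 73 73]
 [60 58 55 54 47 20 16 16 16 16 25 63 72 73]
 [59 56 56 59 36 16 16 17 16 16 20 61 74 74]
 [56 55 59 62 42 17 16 16 17 16 22 64 77 76]
 [55 60 62 62 56 31 33 26 18 23 48 75 77 76]
 [59 65 63 61 62 64 68 66 53 62 71 71 68 66]
 [61 66 67 66 67 70 71 72 70 72 72 71 69 70]
 [67 67 68 69 70 72 72 72 68 71 71 70 69 71]
 [69 70 71 72 72 70 73 72 70 70 70 71 69 68]]
thr 43.0 area 875.6645356409717 bbox c [ 429.35973802 -179.18111424]
0 32.3 mid 429.4 flat 23 23
10 33.6 mid 391.5 flat 23 24
20 34.1 mid 341.9 flat 21 31
30 34.1 mid 281.7 flat 24 34
40 34.3 mid 212.7 flat 25 30
50 34.1 mid 137.1 flat 48 25
60 35.0 mid 58.1 flat 33 23
70 35.9 mid -22.4 flat 24 26
80 36.2 mid -102.3 flat 26 32
90 35.5 mid -179.2 flat 34 48
100 36.1 mid -250.8 flat 37 42
110 36.6 mid -315.0 flat 33 27
120 37.0 mid -369.5 flat 26 21
130 36.7 mid -412.7 flat 22 20
140 35.5 mid -443.3 flat 19 23
150 34.0 mid -460.5 flat 18 27
160 31.6 mid -463.7 flat 20 61
170 30.9 mid -454.0 flat 46 27
[[445.20001220703125, -173.8000030517578], [430.3999938964844, -161.5], [420.5, -162.6999969482422], [415.8999938964844, -166.89999389648438], [413.20001220703125, -185.60000610351562], [421.0, -196.1999969482422], [436.79998779296875, -195.6999969482422]][ WARN:0@8.066] global loadsave.cpp:1063 imwrite_ Unsupported depth image for selected encoder is fallbacked to CV_8U.
```

View pics/nug2.png

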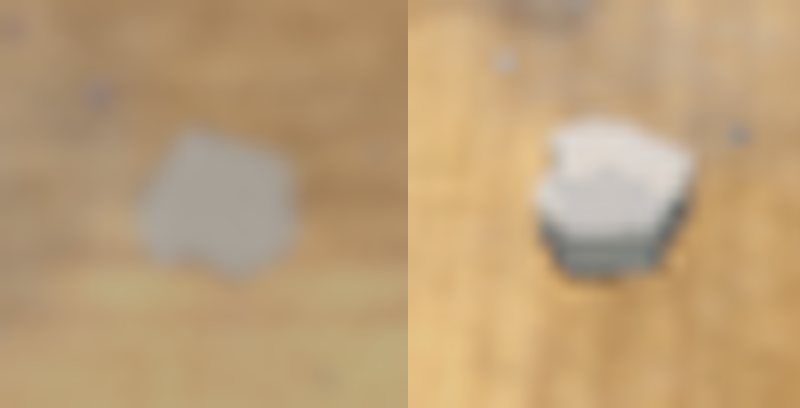

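```bash
cat > go.py <<'E'
import sys,numpy as np
from plant import get_state
from scipy.spatial.transform import Rotation as R
x,y,z,yaw=map(float,sys.argv[1:5]); s=get_state()
R0=R.from_euler("xyz",s["eef_rot"],degrees=True); Rt=R.from_euler("xyz",[180,0,yaw],degrees=True)
turn=(R0.inv()*Rt).as_rotvec(degrees=True)/90; D=np.array([x,y,z])-s["tcp_pos"]
Rn=R.from_euler("xyz",[180,0,s["eef_rot"][2]],degrees=True)
print("t",s["time_s"],"pos",s["tcp_pos"].round(4),"rot",s["eef_rot"].round(2),"q",s["joints"].round(1),"w",round(s["gripper_width"],4),"F",s["contact_force"].round(1),"gf",round(s["gripper_force"],1))
print("turn(90deg)",turn.round(4),"rows",np.ceil(abs(turn).max()/.075))
sh=R0.inv().apply(D); st=Rt.inv().apply(D)
print("shift(m) before turn",sh.round(4),"after turn",st.round(4),"rows",np.ceil(np.linalg.norm(D)/.041))
E
python3 go.py .4216 .1864 .10 -80.9
```

```text
t 0.9 pos [0.2103 0.6414 0.2456] rot [-180.      0.    -18.15] q [ 88.4  20.5   0.7   0.  -70.1 -16.5] w 0.0876 F [0.1 0.2 0.6] gf 0.0
turn(90deg) [-0.      0.      0.6972] rows 10.0
shift(m) before turn [0.3425 0.3665 0.1456] after turn [ 0.4827 -0.1367  0.1456] rows 13.0
```

apply_moves:
  targets:
    - [0.6,0,0,-0.025,0,0,0]
    - [0.6,0,0,-0.025,0,0,0]
    - [0.6,0.0263,0.0282,0,0,0,0]
    - [0.6,0.0263,0.0282,0,0,0,0]
    - [0.6,0.0263,0.0282,0,0,0,0]
    - [0.6,0.0263,0.0282,0,0,0,0]
    - [0.6,0.0263,0.0282,0,0,0,0]
    - [0.6,0.0263,0.0282,0,0,0,0]
    - [0.6,0.0263,0.0282,0,0,0,0]
    - [0.6,0.0263,0.0282,0,0,0,0]
    - [0.6,0.0263,0.0282,0,0,0,0]
    - [0.6,0.0263,0.0282,0,0,0,0]
    - [0.6,0.0263,0.0282,0,0,0,0]
    - [0.6,0.0263,0.0282,0,0,0,0]
    - [0.6,0.0269,0.0281,0,0,0,0]
    - [0.6,0,0,0,0,0,0.07]
    - [0.6,0,0,0,0,0,0.07]
    - [0.6,0,0,0,0,0,0.07]
    - [0.6,0,0,0,0,0,0.07]
    - [0.6,0,0,0,0,0,0.07]
  newtons: 25

```text
time_s: 2.57
tcp_pos: [0.4217, 0.1861, 0.2958]
eef_rot: [-180.0, 0.0, -50.0]
contact_force: [-1.3, 0.1, -0.2]
gripper_width: 0.0525
gripper_force: 0.0
```

apply_moves:
  targets:
    - [0.6,0,0,0.03,0,0,0.07]
    - [0.6,0,0,0.03,0,0,0.07]
    - [0.6,0,0,0.03,0,0,0.07]
    - [0.6,0,0,0.03,0,0,0.07]
    - [0.6,0,0,0.03,0,0,0.067]
    - [0.6,0,0,0.03,0,0,0]
    - [0.6,0,0,0.03,0,0,0]
    - [0.6,0,0,0,0,0,0]
    - [0.6,0,0,0,0,0,0]
    - [0.6,0,0,0,0,0,0]

```text
time_s: 3.4
tcp_pos: [0.4224, 0.1871, 0.087]
eef_rot: [-179.9, 0.0, -80.8]
contact_force: [0.1, 0.2, 0.9]
gripper_width: 0.0524
gripper_force: 0.0
```

```bash
python3 go.py .4216 .1864 .0255 -80.9
python3 - <<'E'
from plant import capture
import cv2,numpy as np
c=capture("side")["frame"]; t=capture("top")["frame"]
cv2.imwrite("pics/a1.png",np.hstack([cv2.resize(c[90:200,190:300,::-1],(390,390),interpolation=2),cv2.resize(t[165:275,95:205,::-1],(390,390),interpolation=2)]))
E
```

```text
t 3.4 pos [0.4224 0.1871 0.087 ] rot [-1.7992e+02  3.0000e-02 -8.0840e+01] q [ 48.4  10.5 -37.5   0.  -41.9 -39.3] w 0.0524 F [0.1 0.2 0.9] gf 0.0
turn(90deg) [-0.0009  0.0003  0.0006] rows 1.0
shift(m) before turn [0.0006 0.001  0.0615] after turn [0.0006 0.0009 0.0615] rows 2.0
```

View pics/a1.png

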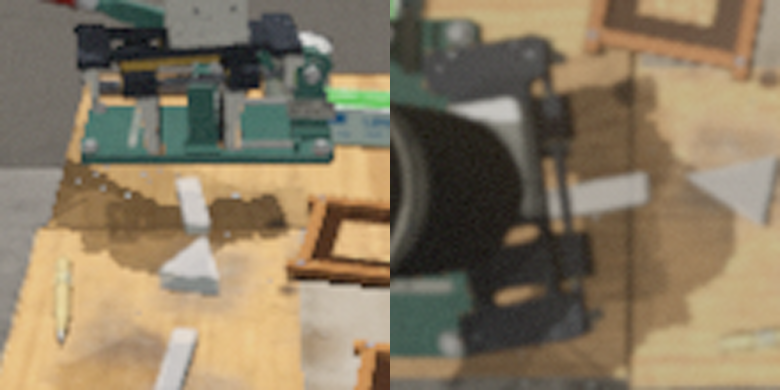

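The left picture shows the fingers straddling strip_a at (193,205), and the right picture shows the jaws aligned over it. I'll go down and grip.

apply_moves:
  targets:
    - [0.6,0,0,0.025,0,0,0]
    - [0.6,0,0,0.025,0,0,0]
    - [0.6,0,0,0.0115,0,0,0]
    - [0.6,0,0,0,0,0,0]
    - [0,0,0,0,0,0,0]
    - [0,0,0,0,0,0,0]
    - [0,0,0,0,0,0,0]
    - [0,0,0,0,0,0,0]
    - [0,0,0,0,0,0,0]
    - [0,0,0,0,0,0,0]
  newtons: 25

```text
time_s: 4.33
tcp_pos: [0.4218, 0.1868, 0.0248]
eef_rot: [-179.9, 0.0, -80.9]
contact_force: [-1.7, 0.7, 6.9]
gripper_width: 0.022
gripper_force: 25.1
```

apply_moves:
  targets:
    - [0,0,0,-0.01,0,0,0]
    - [0,0,0,-0.03,0,0,0]
    - [0,0,0,-0.03,0,0,0]
    - [0,0,0,0,0,0,0]
    - [0,0,0,0,0,0,0]

```text
time_s: 4.75
tcp_pos: [0.4224, 0.1873, 0.0957]
eef_rot: [-179.8, 0.2, -80.9]
contact_force: [-0.0, 0.0, -1.2]
gripper_width: 0.0217
gripper_force: 24.9
```

```bash
python3 go.py .4872 -.4314 .1 -178.8;  python3 go.py .4863 -.3759 .1 -178.8
```

```text
t 4.75 pos [0.4224 0.1873 0.0957] rot [-1.7981e+02  1.6000e-01 -8.0880e+01] q [ 48.4   9.6 -37.    0.  -43.1 -39.3] w 0.0217 F [-0.   0.  -1.2] gf 24.9
turn(90deg) [-1.000e-04  3.100e-03  1.088e+00] rows 15.0
shift(m) before turn [ 0.6212  0.0341 -0.0061] after turn [-0.0518 -0.62   -0.0043] rows 16.0
t 4.75 pos [0.4224 0.1873 0.0957] rot [-1.7981e+02  1.6000e-01 -8.0880e+01] q [ 48.4   9.6 -37.    0.  -43.1 -39.3] w 0.0217 F [-0.   0.  -1.2] gf 24.9
turn(90deg) [-1.000e-04  3.100e-03  1.088e+00] rows 15.0
shift(m) before turn [ 0.5662  0.0262 -0.0059] after turn [-0.0521 -0.5645 -0.0043] rows 14.0
```

apply_moves:
  targets:
    - [0,0.0388,0.0021,0,0,0,0]
    - [0,0.0388,0.0021,0,0,0,0]
    - [0,0.0388,0.0021,0,0,0,0]
    - [0,0.0388,0.0021,0,0,0,0]
    - [0,0.0388,0.0021,0,0,0,0]
    - [0,0.0388,0.0021,0,0,0,0]
    - [0,0.0388,0.0021,0,0,0,0]
    - [0,0.0388,0.0021,0,0,0,0]
    - [0,0.0388,0.0021,0,0,0,0]
    - [0,0.0388,0.0021,0,0,0,0]
    - [0,0.0388,0.0021,0,0,0,0]
    - [0,0.0388,0.0021,0,0,0,0]
    - [0,0.0388,0.0021,0,0,0,0]
    - [0,0.0388,0.0021,0,0,0,0]
    - [0,0.0388,0.0021,0,0,0,0]
    - [0,0.0388,0.0021,0,0,0,0]
    - [0,0,0,0,0,0,0.07]
    - [0,0,0,0,0,0,0.07]
    - [0,0,0,0,0,0,0.07]
    - [0,0,0,0,0,0,0.07]

```text
time_s: 6.42
tcp_pos: [0.4856, -0.4318, 0.0919]
eef_rot: [179.8, 0.0, -106.5]
contact_force: [-0.5, -1.0, -1.3]
gripper_width: 0.0218
gripper_force: 24.9
```

apply_moves:
  targets:
    - [0,0,0,0,0,0,0.07]
    - [0,0,0,0,0,0,0.07]
    - [0,0,0,0,0,0,0.07]
    - [0,0,0,0,0,0,0.07]
    - [0,0,0,0,0,0,0.07]
    - [0,0,0,0,0,0,0.07]
    - [0,0,0,0,0,0,0.07]
    - [0,0,0,0,0,0,0.07]
    - [0,0,0,0,0,0,0.07]
    - [0,0,0,0,0,0,0.07]
    - [0,0,0,0,0,0,0.07]
    - [0,0,0,0,0,0,0.038]
    - [0,0,0,0,0,0,0]
    - [0,0,0,0,0,0,0]
    - [0,0,0,0,0,0,0]

```text
time_s: 7.67
tcp_pos: [0.4864, -0.4317, 0.0932]
eef_rot: [180.0, -0.1, -178.7]
contact_force: [-0.3, 0.0, -0.3]
gripper_width: 0.0217
gripper_force: 24.9
```

```bash
python3 go.py .4872 -.4314 .0355 -178.8
python3 - <<'E'
from plant import capture
import cv2,numpy as np
c=capture("side")["frame"]; t=capture("top")["frame"]
cv2.imwrite("pics/a2.png",np.hstack([cv2.resize(c[210:340,200:330,::-1],(390,390),interpolation=2),cv2.resize(t[130:260,310:440,::-1],(390,390),interpolation=2)]))
E
```

```text
t 7.6667 pos [ 0.4864 -0.4317  0.0932] rot [ 1.7996e+02 -6.0000e-02 -1.7868e+02] q [-24.4  25.6 -13.   -0.  -51.5 -64.2] w 0.0217 F [-0.3  0.  -0.3] gf 24.9
turn(90deg) [ 0.0004 -0.0007  0.0013] rows 1.0
shift(m) before turn [-0.0009  0.0002  0.0577] after turn [-0.0008  0.0002  0.0577] rows 2.0
```

View pics/a2.png

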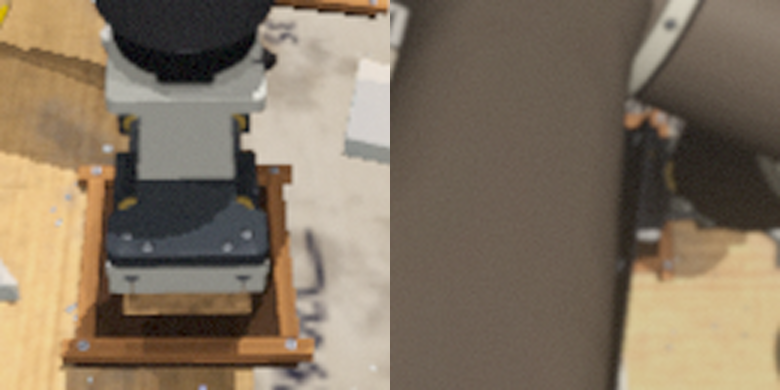

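The cameras are mostly blocked by the arm; the side view shows the gripper over the near pad, aligned with the form. I'll lower gently.

apply_moves:
  targets:
    - [0,0,0,0.02,0,0,0]
    - [0,0,0,0.02,0,0,0]
    - [0,0,0,0.01,0,0,0]
    - [0,0,0,0.005,0,0,0]
    - [0,0,0,0.002,0,0,0]
    - [0,0,0,0,0,0,0]
    - [0,0,0,0,0,0,0]

```text
time_s: 8.35
tcp_pos: [0.4873, -0.4322, 0.0379]
eef_rot: [-180.0, 0.1, -178.8]
contact_force: [-1.0, -0.1, -0.7]
gripper_width: 0.0217
gripper_force: 24.9
```

apply_moves:
  targets:
    - [0,0,0,0.001,0,0,0]
    - [0,0,0,0.001,0,0,0]
    - [0,0,0,0.001,0,0,0]
    - [0,0,0,0,0,0,0]

```text
time_s: 8.68
tcp_pos: [0.4871, -0.432, 0.0349]
eef_rot: [-180.0, 0.0, -178.8]
contact_force: [-0.7, 1.1, 4.8]
gripper_width: 0.022
gripper_force: 25.0
```

Contact is 5 N, so the strip is seated. I'll open slightly and lift.

apply_moves:
  targets:
    - [0.29,0,0,0,0,0,0]
    - [0.32,0,0,0,0,0,0]
    - [0.32,0,0,0,0,0,0]
    - [0.32,0,0,-0.005,0,0,0]
    - [0.32,0,0,-0.015,0,0,0]
    - [0.6,0,0,-0.03,0,0,0]
    - [0.6,0,0,-0.03,0,0,0]
    - [0.6,0,0,0,0,0,0]

```text
time_s: 9.35
tcp_pos: [0.4897, -0.4339, 0.1208]
eef_rot: [-179.7, 0.4, -178.7]
contact_force: [0.8, -0.5, 0.7]
gripper_width: 0.0424
gripper_force: 0.0
```

```bash
python3 go.py .4213 -.0629 .1 -97.4
```

```text
t 9.35 pos [ 0.4897 -0.4339  0.1208] rot [-179.68    0.42 -178.72] q [-24.4  24.  -11.5   0.1 -54.  -64.4] w 0.0424 F [ 0.8 -0.5  0.7] gf 0.0
turn(90deg) [-0.0062  0.0013 -0.9036] rows 13.0
shift(m) before turn [0.0602 0.3725 0.0183] after turn [-0.3591  0.1156  0.0208] rows 10.0
```

apply_moves:
  targets:
    - [0.6,0.0058,0.037,0,0,0,0]
    - [0.6,0.0058,0.037,0,0,0,0]
    - [0.6,0.0058,0.037,0,0,0,0]
    - [0.6,0.0058,0.037,0,0,0,0]
    - [0.6,0.0058,0.037,0,0,0,0]
    - [0.6,0.0058,0.037,0,0,0,0]
    - [0.6,0.0058,0.037,0,0,0,0]
    - [0.6,0.0058,0.037,0,0,0,0]
    - [0.6,0.0058,0.037,0,0,0,0]
    - [0.6,0.0058,0.037,0,0,0,0]
    - [0.6,0,0,0,0,0,-0.0695]
    - [0.6,0,0,0,0,0,-0.0695]
    - [0.6,0,0,0,0,0,-0.0695]
    - [0.6,0,0,0,0,0,-0.0695]
    - [0.6,0,0,0,0,0,-0.0695]
    - [0.6,0,0,0,0,0,-0.0695]
    - [0.6,0,0,0,0,0,-0.0695]
    - [0.6,0,0,0,0,0,-0.0695]
    - [0.6,0,0,0,0,0,-0.0695]
    - [0.6,0,0,0,0,0,-0.0695]

```text
time_s: 11.02
tcp_pos: [0.4212, -0.0631, 0.1144]
eef_rot: [-180.0, 0.0, -115.9]
contact_force: [0.2, 1.1, 0.7]
gripper_width: 0.0523
gripper_force: 0.0
```

apply_moves:
  targets:
    - [0.6,0,0,0.01,0,0,-0.0695]
    - [0.6,0,0,0.01,0,0,-0.0695]
    - [0.6,0,0,0,0,0,-0.0695]
    - [0.6,0,0,0,0,0,0]
    - [0.6,0,0,0,0,0,0]
    - [0.6,0,0,0,0,0,0]

```text
time_s: 11.52
tcp_pos: [0.4213, -0.0631, 0.0944]
eef_rot: [-180.0, 0.0, -97.7]
contact_force: [0.4, 0.3, -0.6]
gripper_width: 0.0525
gripper_force: 0.0
```

```bash
python3 go.py .4213 -.0629 .0255 -97.4
python3 - <<'E'
from plant import capture
import cv2,numpy as np
c=capture("side")["frame"]; t=capture("top")["frame"]
cv2.imwrite("pics/a3.png",np.hstack([cv2.resize(c[210:340,200:330,::-1],(390,390),interpolation=2),cv2.resize(t[130:260,310:440,::-1],(390,390),interpolation=2)]))
E
```

```text
t 11.5167 pos [ 0.4213 -0.0631  0.0944] rot [-1.7996e+02  2.0000e-02 -9.7690e+01] q [ 18.2   6.5 -41.2   0.  -42.2 -25.9] w 0.0525 F [ 0.4  0.3 -0.6] gf 0.0
turn(90deg) [-0.0005  0.0002 -0.0032] rows 1.0
shift(m) before turn [-0.0002  0.0001  0.0689] after turn [-0.0002  0.0001  0.0689] rows 2.0
```

View pics/a3.png

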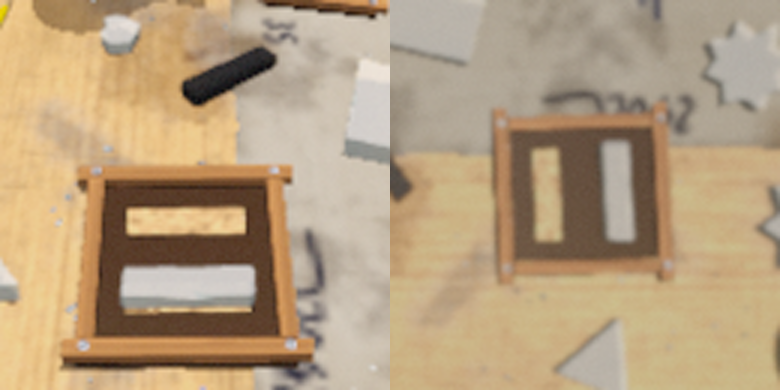

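strip_a lies flat on the near pad, straight. Now strip_b.

apply_moves:
  targets:
    - [0.6,0,0,0.028,0,0,0]
    - [0.6,0,0,0.028,0,0,0]
    - [0.6,0,0,0.0125,0,0,0]
    - [0.6,0,0,0,0,0,0]
    - [0,0,0,0,0,0,0]
    - [0,0,0,0,0,0,0]
    - [0,0,0,0,0,0,0]
    - [0,0,0,0,0,0,0]
    - [0,0,0,0,0,0,0]
    - [0,0,0,0,0,0,0]
  newtons: 25

```text
time_s: 12.45
tcp_pos: [0.4214, -0.063, 0.0262]
eef_rot: [-179.9, 0.0, -97.5]
contact_force: [-1.1, 1.0, 5.1]
gripper_width: 0.0184
gripper_force: 25.1
```

apply_moves:
  targets:
    - [0,0,0,-0.01,0,0,0]
    - [0,0,0,-0.03,0,0,0]
    - [0,0,0,-0.03,0,0,0]
    - [0,0,0,0,0,0,0]
    - [0,0,0,0,0,0,0]
    - [0,0,0,0,0,0,0]

```text
time_s: 12.95
tcp_pos: [0.4208, -0.0631, 0.0956]
eef_rot: [-180.0, 0.0, -97.5]
contact_force: [0.6, 0.0, -1.5]
gripper_width: 0.019
gripper_force: 25.0
```

```bash
python3 go.py .4866 -.3754 .1 -178.8
cat > m1.py <<'E'
from h import *
from plant import capture
import sys
c=capture("top"); d,o=world(c); Z=cloud(c)[...,2]
for a in sys.argv[1:]:
    u,v,r,h=map(float,a.split(",")); u,v,r=int(u),int(v),int(r)
    m=np.zeros(Z.shape,bool); m[v-r:v+r,u-r:u+r]=1; m&=(Z>h-.006)&((c["frame"].max(2).astype(int)-c["frame"].min(2))<45)
    Q,R=rect(m,d,o,h); print(a,np.round(R[0],1),np.round(R[1],1),round(R[2],1),"z",np.median(Z[m]).round(4),"n",m.sum())
E
python3 m1.py 385,194,20,.023
```

```text
t 12.95 pos [ 0.4208 -0.0631  0.0956] rot [-1.7997e+02  3.0000e-02 -9.7510e+01] q [ 18.2   6.4 -41.2  -0.  -42.4 -25.7] w 0.019 F [ 0.6  0.  -1.5] gf 25.0
turn(90deg) [-0.000e+00  5.000e-04  9.032e-01] rows 13.0
shift(m) before turn [ 0.301  -0.1061 -0.0045] after turn [-0.0593 -0.3136 -0.0044] rows 8.0
385,194,20,.023 [ 488.7 -430.3] [24.8 85.3] 89.7 z 0.021 n 290
```

strip_a is about 2 mm off along and 3 mm across its pad, which is within tolerance. I'll carry strip_b over.

apply_moves:
  targets:
    - [0,0.0376,-0.0133,0,0,0,0]
    - [0,0.0376,-0.0133,0,0,0,0]
    - [0,0.0376,-0.0133,0,0,0,0]
    - [0,0.0376,-0.0133,0,0,0,0]
    - [0,0.0376,-0.0133,0,0,0,0]
    - [0,0.0376,-0.0133,0,0,0,0]
    - [0,0.0376,-0.0133,0,0,0,0]
    - [0,0.0376,-0.0133,0,0,0,0]
    - [0,0,0,0,0,0,0.0695]
    - [0,0,0,0,0,0,0.0695]
    - [0,0,0,0,0,0,0.0695]
    - [0,0,0,0,0,0,0.0695]
    - [0,0,0,0,0,0,0.0695]
    - [0,0,0,0,0,0,0.0695]
    - [0,0,0,0,0,0,0.0695]
    - [0,0,0,0,0,0,0.0695]
    - [0,0,0,0,0,0,0.0695]
    - [0,0,0,0,0,0,0.0695]
    - [0,0,0,0,0,0,0.0695]
    - [0,0,0,0,0,0,0.0695]

```text
time_s: 14.67
tcp_pos: [0.4865, -0.3749, 0.0936]
eef_rot: [179.9, -0.2, -172.9]
contact_force: [0.6, -0.5, -1.0]
gripper_width: 0.019
gripper_force: 25.0
```

apply_moves:
  targets:
    - [0,0,0,0,0,0,0.0695]
    - [0,0,0,0,0,0,0]
    - [0,0,0,0,0,0,0]
    - [0,0,0,0,0,0,0]

```text
time_s: 15.0
tcp_pos: [0.4869, -0.3751, 0.0946]
eef_rot: [180.0, -0.1, -178.6]
contact_force: [0.3, 0.2, -1.0]
gripper_width: 0.0187
gripper_force: 25.0
```

```bash
python3 go.py .4866 -.3754 .0362 -178.8
```

```text
t 15.0 pos [ 0.4869 -0.3751  0.0946] rot [ 1.7996e+02 -9.0000e-02 -1.7860e+02] q [-19.4  22.6 -17.8  -0.  -49.7 -69.2] w 0.0187 F [ 0.3  0.2 -1. ] gf 25.0
turn(90deg) [ 0.0004 -0.001   0.0022] rows 1.0
shift(m) before turn [ 0.0003 -0.0004  0.0584] after turn [ 0.0003 -0.0003  0.0584] rows 2.0
```

apply_moves:
  targets:
    - [0,0,0,0.02,0,0,0]
    - [0,0,0,0.02,0,0,0]
    - [0,0,0,0.01,0,0,0]
    - [0,0,0,0.005,0,0,0]
    - [0,0,0,0.002,0,0,0]
    - [0,0,0,0.001,0,0,0]
    - [0,0,0,0,0,0,0]
    - [0,0,0,0,0,0,0]

```text
time_s: 15.67
tcp_pos: [0.4879, -0.3755, 0.0384]
eef_rot: [-180.0, 0.1, -178.8]
contact_force: [1.0, 0.6, 0.1]
gripper_width: 0.0187
gripper_force: 25.0
```

apply_moves:
  targets:
    - [0,0,0,0.001,0,0,0]
    - [0,0,0,0.001,0,0,0]
    - [0,0,0,0.0005,0,0,0]
    - [0,0,0,0,0,0,0]

```text
time_s: 16.0
tcp_pos: [0.4878, -0.3754, 0.0362]
eef_rot: [-180.0, 0.1, -178.8]
contact_force: [-1.2, 1.9, 6.7]
gripper_width: 0.0192
gripper_force: 25.1
```

apply_moves:
  targets:
    - [0.25,0,0,0,0,0,0]
    - [0.27,0,0,0,0,0,0]
    - [0.27,0,0,0,0,0,0]
    - [0.27,0,0,-0.005,0,0,0]
    - [0.27,0,0,-0.015,0,0,0]
    - [0.6,0,0,-0.03,0,0,0]
    - [0.6,0,0,-0.03,0,0,0]
    - [0.6,0.0108,0.0393,0,0,0,0]
    - [0.6,0.0108,0.0393,0,0,0,0]
    - [0.6,0.0108,0.0393,0,0,0,0]
    - [0.6,0.0108,0.0393,0,0,0,0]
    - [0.6,0.0108,0.0393,0,0,0,-0.031]
    - [0.6,0,0,0.02,0,0,0]
    - [0.6,0,0,0,0,0,0]
    - [0.6,0,0,0,0,0,0]
    - [0.6,0,0,0,0,0,0]

```text
time_s: 17.33
tcp_pos: [0.4299, -0.1806, 0.0956]
eef_rot: [-180.0, 0.0, -176.0]
contact_force: [0.2, 0.5, 0.0]
gripper_width: 0.0527
gripper_force: 0.0
```

```bash
python3 go.py .4293 -.1797 .0255 -176
python3 - <<'E'
from plant import capture
import cv2,numpy as np
c=capture("side")["frame"]; t=capture("top")["frame"]
cv2.imwrite("pics/a4.png",np.hstack([cv2.resize(c[180:310,190:320,::-1],(390,390),interpolation=2),cv2.resize(t[130:260,290:420,::-1],(390,390),interpolation=2)]))
E
```

```text
t 17.3333 pos [ 0.4299 -0.1806  0.0956] rot [-1.7998e+02  1.0000e-02 -1.7605e+02] q [  1.5  10.1 -36.4   0.  -43.5 -87.6] w 0.0527 F [0.2 0.5 0. ] gf 0.0
turn(90deg) [-0.0002  0.0001 -0.0005] rows 1.0
shift(m) before turn [0.0005 0.0009 0.0701] after turn [0.0005 0.0009 0.0701] rows 2.0
```

View pics/a4.png

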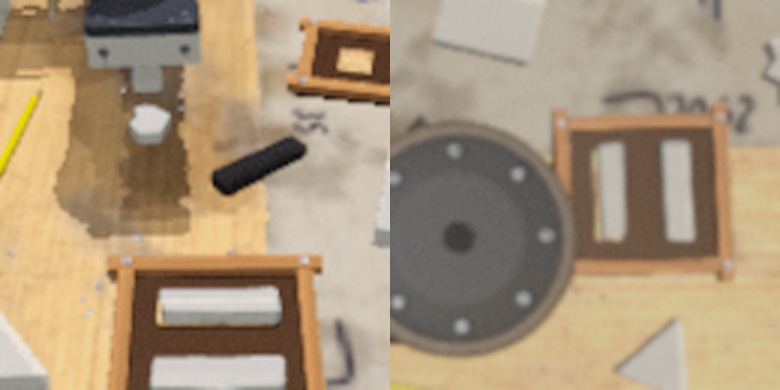

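Both strips lie on their pads, and the nugget at (150,125) is under the jaws. I'll grip it.

apply_moves:
  targets:
    - [0.6,0.0005,0.001,0.028,0,0,0]
    - [0.6,0,0,0.028,0,0,0]
    - [0.6,0,0,0.014,0,0,0]
    - [0.6,0,0,0,0,0,0]
    - [0,0,0,0,0,0,0]
    - [0,0,0,0,0,0,0]
    - [0,0,0,0,0,0,0]
    - [0,0,0,0,0,0,0]
    - [0,0,0,0,0,0,0]
    - [0,0,0,0,0,0,0]
  newtons: 20

```text
time_s: 18.27
tcp_pos: [0.4296, -0.1791, 0.0262]
eef_rot: [-180.0, 0.1, -176.0]
contact_force: [0.2, -2.2, 7.2]
gripper_width: 0.034
gripper_force: 20.1
```

apply_moves:
  targets:
    - [0,0,0,-0.01,0,0,0]
    - [0,0,0,-0.03,0,0,0]
    - [0,0,0,-0.03,0,0,0]
    - [0,0,0,0,0,0,0]
    - [0,0,0,0,0,0,0]
    - [0,0,0,0,0,0,0]

```text
time_s: 18.77
tcp_pos: [0.4284, -0.1788, 0.0952]
eef_rot: [180.0, 0.0, -176.0]
contact_force: [0.1, -0.1, 0.1]
gripper_width: 0.0342
gripper_force: 20.0
```

```bash
python3 go.py .6088 -.0961 .1 170.2; python3 m1.py 385,194,11,.023 362,194,11,.024;python3 - <<'E'
from plant import capture
import cv2,numpy as np
c=capture("side")["frame"]; t=capture("top")["frame"]
cv2.imwrite("pics/a5.png",cv2.resize(c[150:250,190:290,::-1],(500,500),interpolation=2))
E
```

```text
t 18.7667 pos [ 0.4284 -0.1788  0.0952] rot [ 1.7998e+02  4.0000e-02 -1.7602e+02] q [  1.7  10.  -36.6  -0.  -43.3 -87.7] w 0.0342 F [ 0.1 -0.1  0.1] gf 20.0
turn(90deg) [0.0003 0.0005 0.1531] rows 3.0
shift(m) before turn [-0.1857  0.07   -0.0046] after turn [-0.1637  0.1122 -0.0048] rows 5.0
385,194,11,.023 [ 487.3 -430.2] [24.9 56.6] 89.5 z 0.0212 n 193
362,194,11,.024 [ 487.7 -374.2] [57.3 21.6] 1.4 z 0.0223 n 166
```

View pics/a5.png

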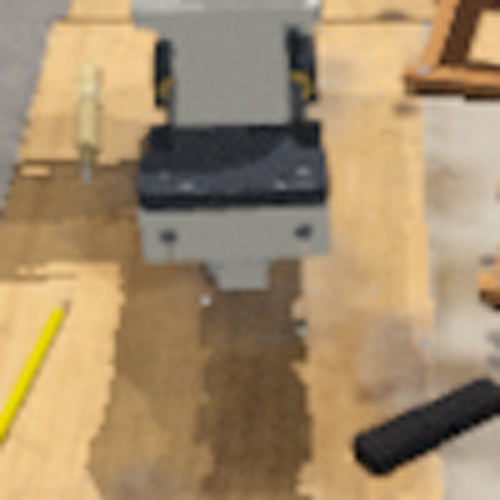

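The nugget is held at exactly 34 mm on its flanks and the table there is empty. I'll take it to its form.

apply_moves:
  targets:
    - [0,-0.0371,0.014,0,0,0,0]
    - [0,-0.0371,0.014,0,0,0,0]
    - [0,-0.0371,0.014,0,0,0,0]
    - [0,-0.0371,0.014,0,0,0,0]
    - [0,-0.0371,0.014,0,0,0,0]
    - [0,0,0,0,0,0,0.051]
    - [0,0,0,0,0,0,0.051]
    - [0,0,0,0,0,0,0.051]
    - [0,0,0,0,0,0,0]
    - [0,0,0,0,0,0,0]
    - [0,0,0,0,0,0,0]

```text
time_s: 19.83
tcp_pos: [0.6085, -0.0963, 0.0944]
eef_rot: [-180.0, -0.1, 170.4]
contact_force: [0.3, 0.8, -0.3]
gripper_width: 0.034
gripper_force: 20.0
```

```bash
python3 go.py .6088 -.0961 .0362 170.2
```

```text
t 19.8333 pos [ 0.6085 -0.0963  0.0944] rot [-1.7998e+02 -6.0000e-02  1.7036e+02] q [   9.1   22.7  -17.6   -0.   -49.7 -108.8] w 0.034 F [ 0.3  0.8 -0.3] gf 20.0
turn(90deg) [-0.0002 -0.0007  0.0018] rows 1.0
shift(m) before turn [-0.0003  0.0003  0.0582] after turn [-0.0003  0.0003  0.0582] rows 2.0
```

apply_moves:
  targets:
    - [0,0,0,0.02,0,0,0]
    - [0,0,0,0.02,0,0,0]
    - [0,0,0,0.01,0,0,0]
    - [0,0,0,0.005,0,0,0]
    - [0,0,0,0.002,0,0,0]
    - [0,0,0,0.001,0,0,0]
    - [0,0,0,0,0,0,0]
    - [0,0,0,0,0,0,0]

```text
time_s: 20.5
tcp_pos: [0.6094, -0.0962, 0.0379]
eef_rot: [180.0, 0.1, 170.2]
contact_force: [-0.3, 0.2, 0.3]
gripper_width: 0.0342
gripper_force: 20.0
```

apply_moves:
  targets:
    - [0,0,0,0.001,0,0,0]
    - [0,0,0,0.0005,0,0,0]
    - [0,0,0,0,0,0,0]

```text
time_s: 20.75
tcp_pos: [0.6093, -0.0962, 0.0363]
eef_rot: [180.0, 0.1, 170.2]
contact_force: [-0.7, 0.4, 3.8]
gripper_width: 0.0336
gripper_force: 20.0
```

apply_moves:
  targets:
    - [0.42,0,0,0,0,0,0]
    - [0.45,0,0,0,0,0,0]
    - [0.45,0,0,0,0,0,0]
    - [0.45,0,0,-0.005,0,0,0]
    - [0.45,0,0,-0.015,0,0,0]
    - [1,0,0,-0.03,0,0,0]
    - [1,0,0,-0.03,0,0,0]
    - [1,-0.0122,-0.0337,0,0,0,0]
    - [1,-0.0122,-0.0337,0,0,0,0]
    - [1,-0.0122,-0.0337,0,0,0,0]
    - [1,-0.0122,-0.0337,0,0,0,0]
    - [1,-0.0122,-0.0337,0,0,0,0]
    - [1,0,0,0,0,0,-0.068]
    - [1,0,0,0,0,0,-0.068]
    - [1,0,0,0,0,0,-0.068]
    - [1,0,0,0,0,0,-0.068]
    - [1,0,0,0,0,0,-0.068]
    - [1,0,0,0,0,0,-0.068]
    - [1,0,0,0,0,0,-0.068]
    - [1,0,0,0,0,0,-0.068]

```text
time_s: 22.42
tcp_pos: [0.6402, -0.2727, 0.1157]
eef_rot: [180.0, -0.0, -140.5]
contact_force: [0.2, -0.2, -0.2]
gripper_width: 0.0877
gripper_force: 0.0
```

apply_moves:
  targets:
    - [1,0,0,0,0,0,-0.068]
    - [1,0,0,0,0,0,-0.068]
    - [1,0,0,0,0,0,-0.068]
    - [1,0,0,0,0,0,-0.068]
    - [1,0,0,0,0,0,-0.068]
    - [1,0,0,0,0,0,-0.067]
    - [1,0,0,0,0,0,0]
    - [1,0,0,0,0,0,0]
    - [1,0,0,0,0,0,0]

```text
time_s: 23.17
tcp_pos: [0.6403, -0.2726, 0.1157]
eef_rot: [180.0, -0.0, -104.4]
contact_force: [-0.3, 0.9, -0.2]
gripper_width: 0.0873
gripper_force: 0.0
```

```bash
python3 go.py .6405 -.2724 .027 -104.2; python3 m1.py 257,149,14,.024
python3 - <<'E'
from plant import capture
import cv2,numpy as np
c=capture("side")["frame"]; t=capture("top")["frame"]
cv2.imwrite("pics/a6.png",np.hstack([cv2.resize(c[160:290,260:390,::-1],(390,390),interpolation=2),cv2.resize(t[90:220,230:360,::-1],(390,390),interpolation=2)]))
E
```

```text
t 23.1667 pos [ 0.6403 -0.2726  0.1157] rot [ 180.     -0.   -104.39] q [ -7.1  28.   -5.5   0.  -56.6  -7.3] w 0.0873 F [-0.3  0.9 -0.2] gf 0.0
turn(90deg) [ 0.0001 -0.     -0.0021] rows 1.0
shift(m) before turn [-0.0003 -0.0002  0.0887] after turn [-0.0003 -0.0001  0.0887] rows 3.0
257,149,14,.024 [608.  -97.1] [36.  78.3] 79.6 z 0.6078 n 419
```

View pics/a6.png

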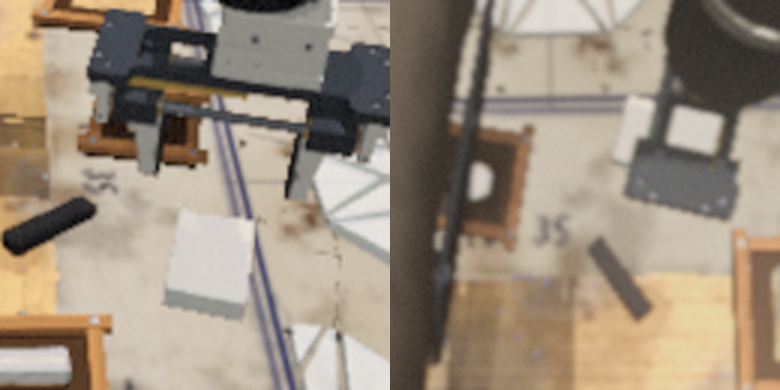

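The open jaws straddle the slab at (210,260) in the side crop, and the nugget sits in its form. I'll grip the slab.

apply_moves:
  targets:
    - [1,0,0,0.035,0,0,0]
    - [1,0,0,0.03,0,0,0]
    - [1,0,0,0.0235,0,0,0]
    - [1,0,0,0,0,0,0]
    - [1,0,0,0,0,0,0]
    - [0.4,0,0,0,0,0,0]
    - [0.4,0,0,0,0,0,0]
    - [0.4,0,0,0,0,0,0]
    - [0.4,0,0,0,0,0,0]
    - [0.4,0,0,0,0,0,0]
    - [0.4,0,0,0,0,0,0]
  newtons: 40

```text
time_s: 24.23
tcp_pos: [0.6413, -0.2728, 0.0284]
eef_rot: [-179.9, 0.0, -104.2]
contact_force: [-1.3, 1.1, 5.6]
gripper_width: 0.0594
gripper_force: 40.0
```

apply_moves:
  targets:
    - [0.4,0,0,-0.01,0,0,0]
    - [0.4,0,0,-0.03,0,0,0]
    - [0.4,0,0,-0.03,0,0,0]
    - [0.4,0,0,0,0,0,0]
    - [0.4,0,0,0,0,0,0]
    - [0.4,0,0,0,0,0,0]

```text
time_s: 24.73
tcp_pos: [0.6395, -0.2723, 0.0966]
eef_rot: [179.9, 0.0, -104.2]
contact_force: [0.0, -0.3, -4.4]
gripper_width: 0.0593
gripper_force: 40.0
```

```bash
python3 go.py .5979 .1160 .1 -11.2
```

```text
t 24.7333 pos [ 0.6395 -0.2723  0.0966] rot [ 1.7993e+02  3.0000e-02 -1.0422e+02] q [ -7.1  29.   -6.6  -0.1 -54.5  -7.1] w 0.0593 F [ 0.  -0.3 -4.4] gf 40.0
turn(90deg) [ 3.0000e-04  9.0000e-04 -1.0336e+00] rows 14.0
shift(m) before turn [-0.3662  0.1357 -0.003 ] after turn [-0.1162 -0.3728 -0.0034] rows 10.0
```

apply_moves:
  targets:
    - [0.4,-0.0366,0.0136,0,0,0,0]
    - [0.4,-0.0366,0.0136,0,0,0,0]
    - [0.4,-0.0366,0.0136,0,0,0,0]
    - [0.4,-0.0366,0.0136,0,0,0,0]
    - [0.4,-0.0366,0.0136,0,0,0,0]
    - [0.4,-0.0366,0.0136,0,0,0,0]
    - [0.4,-0.0366,0.0136,0,0,0,0]
    - [0.4,-0.0366,0.0136,0,0,0,0]
    - [0.4,-0.0366,0.0136,0,0,0,0]
    - [0.4,-0.0366,0.0136,0,0,0,0]
    - [0.4,0,0,0,0,0,-0.07]
    - [0.4,0,0,0,0,0,-0.07]
    - [0.4,0,0,0,0,0,-0.07]
    - [0.4,0,0,0,0,0,-0.07]
    - [0.4,0,0,0,0,0,-0.07]
    - [0.4,0,0,0,0,0,-0.07]
    - [0.4,0,0,0,0,0,-0.07]
    - [0.4,0,0,0,0,0,-0.07]
    - [0.4,0,0,0,0,0,-0.07]
    - [0.4,0,0,0,0,0,-0.07]

```text
time_s: 26.4
tcp_pos: [0.5969, 0.115, 0.0953]
eef_rot: [179.8, 0.1, -40.9]
contact_force: [1.1, -0.0, -4.3]
gripper_width: 0.0597
gripper_force: 40.0
```

apply_moves:
  targets:
    - [0.4,0,0,0,0,0,-0.067]
    - [0.4,0,0,0,0,0,-0.067]
    - [0.4,0,0,0,0,0,-0.067]
    - [0.4,0,0,0,0,0,-0.067]
    - [0.4,0,0,0,0,0,-0.067]
    - [0.4,0,0,0,0,0,0]
    - [0.4,0,0,0,0,0,0]
    - [0.4,0,0,0,0,0,0]

```text
time_s: 27.07
tcp_pos: [0.5977, 0.1153, 0.0962]
eef_rot: [179.9, 0.1, -11.2]
contact_force: [0.1, -0.1, -2.7]
gripper_width: 0.0597
gripper_force: 40.0
```

```bash
python3 go.py .5979 .1160 .0382 -11.2
```

```text
t 27.0667 pos [0.5977 0.1153 0.0962] rot [ 1.7995e+02  8.0000e-02 -1.1250e+01] q [ 29.3  22.  -18.5  -0.  -49.6  49.5] w 0.0597 F [ 0.1 -0.1 -2.7] gf 40.0
turn(90deg) [ 0.0006  0.0009 -0.0005] rows 1.0
shift(m) before turn [ 0.0002 -0.0008  0.058 ] after turn [ 0.0001 -0.0007  0.058 ] rows 2.0
```

apply_moves:
  targets:
    - [0.4,0,-0.0007,0.02,0,0,0]
    - [0.4,0,0,0.02,0,0,0]
    - [0.4,0,0,0.01,0,0,0]
    - [0.4,0,0,0.004,0,0,0]
    - [0.4,0,0,0.002,0,0,0]
    - [0.4,0,0,0,0,0,0]
    - [0.4,0,0,0,0,0,0]

```text
time_s: 27.65
tcp_pos: [0.599, 0.1165, 0.0419]
eef_rot: [-180.0, -0.1, -11.0]
contact_force: [0.0, -0.6, -3.1]
gripper_width: 0.0597
gripper_force: 40.0
```

apply_moves:
  targets:
    - [0.4,0,0,0.001,0,0,0]
    - [0.4,0,0,0.001,0,0,0]
    - [0.4,0,0,0,0,0,0]

```text
time_s: 27.9
tcp_pos: [0.5985, 0.1163, 0.0394]
eef_rot: [-180.0, -0.0, -11.0]
contact_force: [0.0, -0.4, -3.3]
gripper_width: 0.0596
gripper_force: 40.0
```

apply_moves:
  targets:
    - [0.4,0,0,0.001,0,0,0]
    - [0.4,0,0,0.0005,0,0,0]
    - [0.4,0,0,0,0,0,0]

```text
time_s: 28.15
tcp_pos: [0.5986, 0.1163, 0.0383]
eef_rot: [-180.0, -0.0, -11.0]
contact_force: [-2.4, 0.5, 5.3]
gripper_width: 0.0595
gripper_force: 40.0
```

apply_moves:
  targets:
    - [0.74,0,0,0,0,0,0]
    - [0.77,0,0,0,0,0,0]
    - [0.77,0,0,0,0,0,0]
    - [0.77,0,0,-0.005,0,0,0]
    - [0.77,0,0,-0.015,0,0,0]
    - [0.77,0,0,-0.035,0,0,0]
    - [0.77,0,0,-0.04,0,0,0]
    - [0.77,0,0,-0.04,0,0,0]
    - [0.77,0,0,-0.04,0,0,0]
    - [0.77,0,0,-0.04,0,0,0]
    - [0.77,0,0,-0.04,0,0,0]
    - [0.77,-0.02,-0.035,0,0,0,0]
    - [0.77,-0.02,-0.035,0,0,0,0]
    - [0.77,-0.02,-0.035,0,0,0,0]
    - [0.77,-0.02,-0.035,0,0,0,0]
    - [0.77,-0.02,-0.035,0,0,0,0]
    - [0.77,-0.02,-0.035,0,0,0,0]
    - [0.77,-0.02,-0.035,0,0,0,0]
    - [0.77,-0.02,-0.035,0,0,0,0]
    - [0.77,0,0,0,0,0,0]

```text
time_s: 29.82
tcp_pos: [0.4927, 0.4273, 0.2919]
eef_rot: [-180.0, 0.0, -10.8]
contact_force: [1.0, -1.3, -0.8]
gripper_width: 0.0671
gripper_force: 0.0
```

```bash
python3 m1.py 257,149,9,.024 385,194,20,.023 362,194,11,.024 178,154,24,.032 194,217,16,.02 378,249,20,.02
python3 - <<'E'
from plant import capture
import cv2,numpy as np
c=capture("side")["frame"]; t=capture("top")["frame"]
cv2.imwrite("pics/a7.png",np.vstack([cv2.resize(t[110:270,130:410,::-1],(560,320),interpolation=2),cv2.resize(c[130:270,200:400,::-1],(560,280),interpolation=2)[:, :560]]))
E
```

```text
257,149,9,.024 [608.  -97.9] [35.  32.5] 70.8 z 0.0218 n 123
385,194,20,.023 [ 488.7 -430.4] [25.  85.5] 88.4 z 0.0215 n 394
362,194,11,.024 [ 487.7 -374.2] [57.3 21.6] 1.4 z 0.0222 n 169
178,154,24,.032 [596.4 114.1] [62.6 90.1] 79.0 z 0.0302 n 732
194,217,16,.02 [422.3  72.3] [48.  69.7] 12.1 z 0.018 n 252
378,249,20,.02 [ 348.8 -413.7] [61.6 61.5] 71.3 z 0.0172 n 317
```

View pics/a7.png

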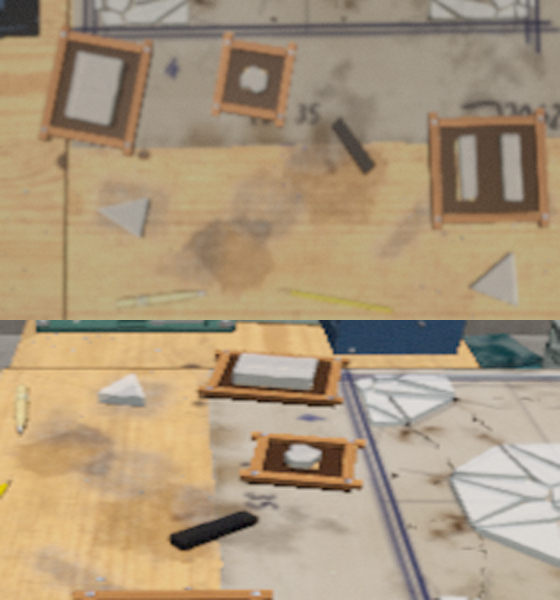

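All four pieces lie flat and centred to within about 3 mm, and the triangles appear unmoved in the picture. Handing in.

```bash
python3 -c "
from plant import *
print(get_state()['qd'].round(2)); print(close_job())"
```

```text
[-1.52 -0.76 -0.53  0.1   0.04  0.06]
the job is handed in; nothing more can be done
None
```

The job is handed in: slab, both strips and nugget were set down on their pads, and the last measurement put the slab, nugget and strip_a within about 4 mm of pad centre; strip_b's lengthwise centring was only judged from the pictures, and the judge returned no verdict.

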